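# Hang the lattice panel on the finishing stand

## Robot

A 7-joint arm with a two-finger parallel gripper is mounted at the origin on the work surface. World frame = base frame: x ahead of the robot, y to its left, z up, the work surface at z = 0. Lengths are in m, angles in rad, forces in N, time in s.
With the tool pointing down it reaches from about 0.4 to 0.875 m from the base axis. Payload 19.3 kg.
Tool frame: the origin (TCP) lies between the finger pads; the fingertips stand 17 mm ahead of it and the grasp point (between the pads) lies 2 mm behind it; z points along the fingers, x is the direction in which the jaws open and shut, and the axes are right-handed (so a half turn about z gives the same grasp; the last joint's range is limited). The gripper opens to 85 mm and grips with 20 to 120 N. Pads are 22 mm wide; open, the fingers measure 114 mm over their backs; the gripper's body (76 mm by 85 mm) begins 54 mm behind the grasp point. The pads swing forward as they close: fully open they stand 13 mm farther back than shut.
Start: joints at [-1.181, 0.521, -0.036, 1.599, 0.021, 1.021, -0.113], TCP at [0.277, 0.56, 0.248] pointing down, gripper open.
Joint ranges: [-2.91, 2.91], [-0.3, 2.13], [-1.5, 1.42], [0.17, 2.43], [-1.26, 4.41], [0.16, 1.93], [-2.52, 2.52]. Speed limits (rad/s): [1.89, 1.89, 2.39, 2.39, 3.01, 3.01, 3.01].

## Interface

Orientations are given as [roll, pitch, yaw] about the fixed x, y, z axes, in that order (R = Rz(yaw) Ry(pitch) Rx(roll)).
In Python, from workcell import bot gives the robot as it stands. The module is installed in compiled form; this text tells all that it offers.
- The arm moves only by the tool arm_command, never from a script. Its argument "targets" is a list of rows, each a list of 6 numbers: the shift along the tool's x, y, z in mm, then the turn, a rotation vector about the tool's x, y, z in degrees. In form: [[x, y, z, wx, wy, wz], ...]. A call has 1 to 8 rows; each row shifts and turns the pose as measured when the row begins, along the tool's axes as they then stand; what a row does not reach is not made up. A row lasts 1/10 s, in which the tool goes at most 50 mm and 8.59 degrees, less where a joint would pass 70% of its speed; a pose out of reach is approached as far as the arm can. A call is refused whole if a number of a shift passes 50 or a number of a turn 8.59, either way. A call with a gripper value outside its range is refused whole. "grip" is the opening in per cent of the stroke, from 0 (shut) to 100 (fully open), set as the call begins (left out, the last holds). The fingers move at their own pace and stop on an object; "grip_force" is the grip in N (left out, the last holds). Time passes only in rows, so rows that do not move let the fingers close. It gives the time, the measured TCP pose, the force and the opening at its end, in the units of the state.
- bot.observe(): the state, without advancing time (a new reading comes with each control period).
- bot.grab_frame(name): name is "side" or "top" or "wrist"; returns a dict with "color" (400x640x3 uint8, red, green, blue), "depth" (400x640 float32, m along the optical axis (not along the pixel's ray), 0 where there is no reading), "fov_y" (degrees; the focal length in pixels is half the picture's height over the tangent of half this angle, whatever the lens; pixels are square), "cx", "cy" (the principal point, pixels), "D" ([k1, k2, p1, p2, k3] as OpenCV has them; the pictures are not rectified), "R" (3x3) and "t" (3): a world point X has camera coordinates R X + t; the wrist camera has in their place "hand_eye" (4x4, takes a point from camera to tool coordinates, whose origin is the TCP and whose axes are the tool frame's). Camera axes: x right, y down, z forward; pixel columns grow to the right and rows downward; lengths in m; the calibration is good to about 2 mm. A picture is of the moment at which its call begins: read the wrist's pose just before it.
- bot.job_done(): hands the job in, once; it reports no verdict.
The state is a dict: "clock": time; "qpos": joint angles; "qd": joint speeds; "joint_efforts": joint torques, N m; "position": TCP position; "tool_rot": TCP orientation; "force": force on the tool from outside, world axes, zero at the start; "moment": the same for the moment, N m; "grip_width": finger opening in m.
Only numpy, scipy, OpenCV 4.12 (cv2) and the standard library are available. Lean on these libraries where they do the work, as an engineer would, in place of code of your own. Each camera call takes 0.05 s, during which the arm holds its last target. There are 200 camera calls.

## Task

Lift the turned-bead lattice panel out of its rack and hang it on the front of the finishing stand for oiling: pass the large opening of its keyhole over the head of the stud until the panel lies flat on the board, then slide it down behind the head until it is fully home at the slot's end, and let go of it. The stud may be clamped anywhere along its slot and the last of the slide is stiff: feel your way and push gently but firmly, never forcing the panel against the stand, and leave everything else where it lies.

Things in the scene. Friction and masses are not known exactly. Their poses are not given: they have to be found in the camera images.
- grip (a point): Centre of the panel's red grip block, which is 14 mm thick (x), 40 mm wide (y) and reaches from 32 mm below to 23 mm above this point. Axes: z up, x out of the panel's front (its thickness), y along its width. The panel's whole back is one plane, 7 mm behind this point. Pinch the block front to back (along x) from above.
- keyhole (a point): Centre of the keyhole's large opening, on the panel's back plane, 73 mm below grip; axes as grip. The opening is 17 mm wide and high with cut corners, the plate 4 mm thick. From it a slot 8 mm wide runs up through a short funnel and ends 20.5 mm above this point: the panel is home after sliding 18 mm down. Beside the slot the plate's front ramps up from 4 to 7.5 mm.
- panel: The loose lattice panel, 120 mm wide, 186 mm tall, 0.22 to 0.37 kg: dark bead lattice in a wooden frame 12 mm thick (lowest 74 mm), above it a 92 mm wide steel keyhole plate, on top the red grip block. Origin mid bottom edge, 6 mm in front of the back plane, 90 mm below keyhole; axes as grip. It starts upright, 26 mm deep in the rack's slot.
- stand: Fixed finishing stand: upright plywood board 200 mm wide, 18 mm thick, top edge 168 mm above the bench, on a foot 140 x 270 x 14 mm. Origin on the bench below the board's front face. x points out of that face (away from the robot), y level along it, z up. A headed stud stands out of the face. With the panel home, the grip block stands clear above the board's top.
- stud_slot (a point): Left-hand end, seen from the front, of the level dark slot in the board's face that carries the stud; 150 mm above the bench, on the face; axes as stand. The stud is at this height but clamped anywhere from 5 to 41 mm along +y from this point: not measured, so see it or feel for it. Shank 5 mm thick; brass head 13 mm across, its underside 5.5 mm and front 9.5 mm off the face.
- stud (a joint): How far the stud is drawn out of the board against its spring (m), 0 at rest, about 0.002 with the panel home. The spring draws the head to the board with 3 N plus 1 N per mm. So the panel first slides down freely, then the ramp needs a push of about 5 to 12 N, then it stops hard at the slot's end; its weight alone does not seat it.
- rack: Fixed rack: base 140 x 210 x 12 mm with two pale cheeks forming a slot 15 mm wide and 26 mm deep along y; cheek tops 38 mm above the bench. Origin on the bench under the slot's middle; axes as the panel's at the start.
- oil_tin: Bystander, leave alone: small brass-coloured can, 28 mm across, 45 mm tall, standing on the stand's foot; origin at its underside
- strip: Bystander, leave alone: loose dark wood strip 15 x 140 x 9 mm on the rack's base; origin at its underside
- hammer: Bystander, leave alone: hammer lying flat, wooden shaft with a red grip, about 270 mm long; origin at its underside
- sample: Bystander, leave alone: flat bead-lattice sample 110 x 150 mm lying on the bench; origin at its underside
- glue: Bystander, leave alone: white bottle, 56 mm across, 150 mm tall; origin at its underside
- bead_jar: Bystander, leave alone: amber jar, 72 mm across, 90 mm tall; origin at its underside
- brush: Bystander, leave alone: hand brush lying flat; origin at its underside
- batten: Bystander, leave alone: pale wood batten 280 x 30 x 20 mm lying flat; origin at its underside

How it is judged:
By the outcome, as a careful person would: the job done as asked, in the order asked, and still so for the second after the job is handed in, with the robot touching nothing.
It also fails if it takes over 72 s, if anything falls off the work surface, if the arm or the gripper's body presses on something with over 40 N, if the wrist force passes 120 N, or if a joint passes its speed limit or range.

## Working session

There is one attempt and no reset: what is moved stays moved. The work goes in short steps, Python scripts to look and compute and a tool call to move; the robot and the scene stay as the last step left them, time stands still between calls to the robot, and variables do not carry over. Pictures are saved under pics/ and viewed, about 8 in all and at most 12, crops included, and the job is handed in when it is done.

Besides the shell and the picture viewer there is one more tool, called after "Request:" as name(argument=value, ...) on one line, values as JSON. arm_command: Moves the arm, as the interface text tells. Its arguments: {"type":"object","properties":{"targets":{"type":"array"},"grip":{"type":"number"},"grip_force":{"type":"number"}},"required":["targets"]}

```bash
mkdir -p pics
cat > h.py <<'E'
import numpy as np, cv2
from workcell import bot
from scipy.spatial.transform import Rotation as Ro
def grab(n):
    s=bot.observe(); f=bot.grab_frame(n); f['s']=s
    h,w=f['depth'].shape; fl=h/2/np.tan(np.radians(f['fov_y'])/2)
    f['K']=np.array([[fl,0,f['cx']],[0,fl,f['cy']],[0,0,1.]])
    if 'hand_eye' in f:
        T=np.eye(4);T[:3,:3]=Ro.from_euler('xyz',s['tool_rot']).as_matrix();T[:3,3]=s['position']
        f['C']=T@np.array(f['hand_eye'])
    else:
        C=np.eye(4);R=np.array(f['R']);C[:3,:3]=R.T;C[:3,3]=-R.T@np.array(f['t']);f['C']=C
    return f
def cloud(f):
    h,w=f['depth'].shape; u,v=np.meshgrid(np.arange(w),np.arange(h))
    p=cv2.undistortPoints(np.stack([u.ravel(),v.ravel()],1).astype(np.float32)[:,None],f['K'],np.array(f['D'],float))[:,0]
    d=f['depth'].ravel()[:,None]; P=np.c_[p*d,d]@f['C'][:3,:3].T+f['C'][:3,3]
    P[d[:,0]==0]=np.nan
    return P.reshape(h,w,3)
def save(f,n,crop=None,k=1):
    c=f['color'][...,::-1]
    if crop: c=c[crop[1]:crop[3],crop[0]:crop[2]]
    cv2.imwrite('pics/'+n,cv2.resize(c,None,fx=k,fy=k,interpolation=cv2.INTER_CUBIC))
E
python3 - <<'E'
from h import *
import pickle
ims=[]
for n in ('side','top'):
    f=grab(n);f['P']=cloud(f);pickle.dump(f,open(n+'.pkl','wb'));save(f,n+'0.png')
    print(n,f['C'].round(3).tolist(),f['fov_y'])
print(f['s'])
E
```

```text
side [[0.804, -0.406, 0.434, -0.162], [-0.594, -0.567, 0.571, -1.005], [0.014, -0.717, -0.697, 1.322], [0.0, 0.0, 0.0, 1.0]] 44.663581834349465
top [[-0.013, -0.997, 0.077, 0.508], [-1.0, 0.013, -0.006, 0.007], [0.005, -0.077, -0.997, 1.441], [0.0, 0.0, 0.0, 1.0]] 53.771075496458224
{'clock': 0.05, 'qpos': array([-1.18120183,  0.5220545 , -0.03634924,  1.5999409 ,  0.02120532,
        1.0211035 , -0.11280985]), 'qd': array([-0.00060511,  0.00128913, -0.00021839, -0.00079706,  0.00040424,
       -0.00108323, -0.00036972]), 'joint_efforts': array([ 2.92307828e-03, -9.29443860e+01,  1.98622115e+00, -3.70987022e+01,
        1.81420933e-02,  4.98334659e-03, -7.38245467e-05]), 'position': array([0.27724335, 0.55982004, 0.24772428]), 'tool_rot': array([3.14152057e+00, 1.11878500e-03, 1.11100247e+00]), 'force': array([-0.20252253, -0.44926449, -0.16423104]), 'moment': array([-0.03779233, -0.00360073, -0.02286303]), 'grip_width': 0.08507260730855272}
```

View pics/side0.png

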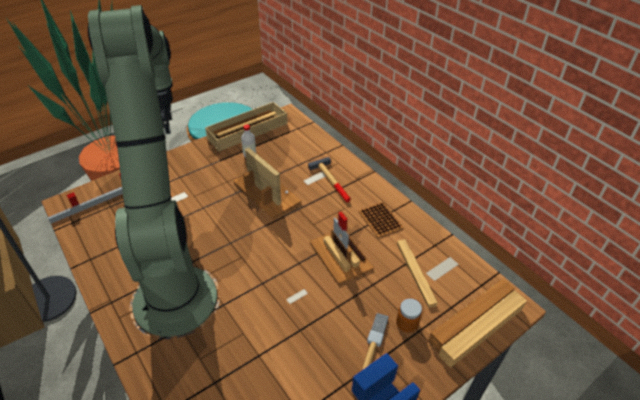

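View pics/top0.png

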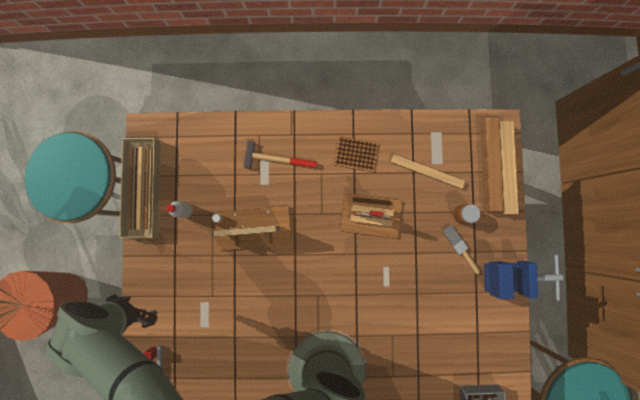

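The side view shows the stand at about (265,180) and the panel in the rack at (342,240). In the top view the stand board is at (245,230) and the red grip at (375,213). Next I'll measure both.

Run:
```python
from h import *
import pickle
for n in ('side','top'):
    f=pickle.load(open(n+'.pkl','rb'));P=f['P'];c=f['color'].astype(int)
    x,y,z=P[...,0],P[...,1],P[...,2]
    def rep(l,m):
        if m.sum()<5: print(n,l,m.sum());return
        q=P[m]; r=cv2.minAreaRect(q[:,:2].astype(np.float32)*1000)
        print(n,l,m.sum(),q.mean(0).round(4),'rect',np.round(r[0],1),np.round(r[1],1),round(r[2],1),'z',np.percentile(q[:,2],[5,50,95]).round(4))
    near=lambda a,b,r:(np.hypot(x-a,y-b)<r)
    if n=='top':
        u,v=f['P'].shape[:2]
        for (a,b) in((245,230),(375,213),(372,200)): print(P[b,a])
    red=(c[...,0]>120)&(c[...,1]<70)&(z>.12)
    R=near(.53,-.13,.15)
    rep('red',red&R)
    rep('all>.1',(z>.1)&R)
    rep('plate',(z>.1)&(z<.165)&R&~red)
    B=near(.5,.19,.14)
    rep('board',(z>.155)&(z<.18)&B)
    rep('boardface',(z>.06)&(z<.15)&B)
a=pickle.load(open('side.pkl','rb'));b=pickle.load(open('top.pkl','rb'))
A=cv2.resize(a['color'][115:295,225:405],(400*1,400),interpolation=2);Bq=cv2.resize(b['color'][170:270,200:420][:,:],(792//2*2//2*1+4,182),interpolation=2)
B1=cv2.resize(b['color'][190:245,205:300],(400,232),interpolation=2);B2=cv2.resize(b['color'][190:245,325:420],(400,232),interpolation=2)
o=np.zeros((470,800,3),np.uint8);o[:400,:400]=A;o[:232,400:]=B1;o[236:468,400:]=B2
cv2.imwrite('pics/c1.png',o[...,::-1])
```

```text
side red 42 [ 0.5505 -0.1652  0.1949] rect [ 549. -166.] [18.1 41.6] 3.4 z [0.1802 0.1966 0.2013]
side all>.1 307 [ 0.547  -0.17    0.1508] rect [ 552.2 -165.3] [96.8 19.4] 82.5 z [0.1071 0.1476 0.1976]
side plate 204 [ 0.546  -0.1697  0.1326] rect [ 552.  -165.2] [96.8 19. ] 82.5 z [0.1046 0.1341 0.1609]
side board 202 [0.5005 0.2376 0.1651] rect [501.8 242.4] [ 24.3 175.6] 4.8 z [0.1569 0.1656 0.1718]
side boardface 642 [0.4895 0.2341 0.0998] rect [475.4 237.7] [ 59.  176.3] 9.0 z [0.0635 0.0938 0.1455]
[0.50485468 0.25636839 0.17511827]
[ 0.5529749  -0.15762188  0.20335179]
[ 0.60661516 -0.17192561  0.0218059 ]
top red 48 [ 0.5528 -0.1622  0.1969] rect [ 552.8 -162.3] [38.4 11. ] 82.2 z [0.1926 0.1971 0.201 ]
top all>.1 106 [ 0.551  -0.1601  0.1728] rect [ 553.2 -162.6] [91.7 14.3] 81.6 z [0.1167 0.1918 0.2001]
top plate 43 [ 0.5484 -0.1584  0.1413] rect [ 552.6 -162.5] [91.7 12.7] 81.7 z [0.1092 0.1471 0.1595]
top board 300 [0.5036 0.2446 0.1672] rect [507.  245.6] [ 25.1 169.5] 4.1 z [0.1632 0.1673 0.1713]
top boardface 158 [0.4782 0.2482 0.0842] rect [476.2 239.7] [ 52.9 171.1] 9.9 z [0.0654 0.083  0.1018]
```

View pics/c1.png

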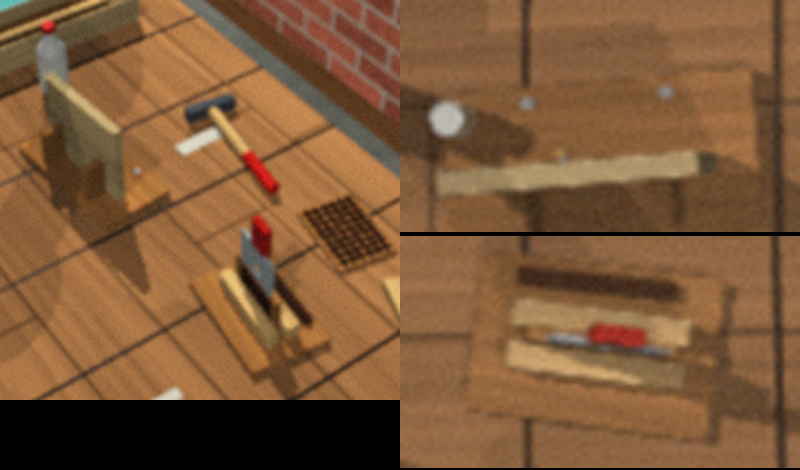

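The panel's steel plate (its back) is on the robot side and the red block is on the far side, so the front faces +x like the stand. Yaw is about -8°. The stand yaw is about +4.5°, with the brass stud head at crop (562,153). I'll refine the stand and get the hand-eye transform.

Run:
```python
from h import *
import pickle
f=grab('wrist');print(np.round(f['hand_eye'],3).tolist(),f['fov_y'])
f=pickle.load(open('top.pkl','rb'));P=f['P'];x,y,z=P[...,0],P[...,1],P[...,2]
m=(z>.160)&(z<.176)&(abs(x-.5)<.06)&(y>.08)&(y<.4)
q=P[m];r=cv2.minAreaRect((q[:,:2]*1000).astype(np.float32));print(r,m.sum())
# stud pixel ray at z=.15
uv=np.array([[[243.5,226.2]]],np.float32);p=cv2.undistortPoints(uv,f['K'],np.array(f['D'],float))[0,0]
d=f['C'][:3,:3]@np.r_[p,1];o=f['C'][:3,3];print('stud',o+d*(.15-o[2])/d[2])
m=(z>.04)&(z<.053)&(y>.15)&(y<.4)&(abs(x-.55)<.08);print('tin',P[m].mean(0),m.sum())
m=(z>.03)&(z<.045)&(abs(y+.16)<.09)&(abs(x-.55)<.06);print('cheeks',cv2.minAreaRect((P[m][:,:2]*1000).astype(np.float32)))
```

```text
[[1.0, 0.0, 0.0, -0.001], [-0.0, 0.952, 0.307, -0.078], [-0.0, -0.307, 0.952, -0.125], [0.0, 0.0, 0.0, 1.0]] 69.09851365022747
((502.4114990234375, 260.2179870605469), (18.010509490966797, 199.31752014160156), 4.11397123336792) 349
stud [0.51723657 0.26625562 0.15      ]
tin [0.52323289 0.32239323 0.04511733] 18
cheeks ((551.710205078125, -166.91763305664062), (150.5948028564453, 59.17473220825195), 81.68431854248047)
```

```bash
cat >> h.py <<'E'
def plan(wps, vmax=40., wmax=7.):
    """wps: list of (pos, yaw deg) tool down; prints rows in tool axes"""
    s=bot.observe(); p=np.array(s['position']); R=Ro.from_euler('xyz',s['tool_rot'])
    print('at',p.round(4),np.degrees(s['tool_rot']).round(2),'F',np.round(s['force'],1),'w',round(s['grip_width'],4),'t',round(s['clock'],2))
    for pos,yaw in wps:
        pos=np.array(pos,float); R2=Ro.from_euler('xyz',[180,0,yaw],degrees=True)
        rv=(R.inv()*R2).as_rotvec(degrees=True); d=pos-p
        n=max(1,int(np.ceil(max(np.linalg.norm(d)*1000/vmax,np.linalg.norm(rv)/wmax))))
        rows=[np.r_[(R*Ro.from_rotvec(rv*i/n,degrees=True)).inv().apply(d/n)*1000,rv/n].round(1).tolist() for i in range(n)]
        print(n,str(rows).replace('-0.0','0').replace('.0,',',')); p=pos; R=R2
E
python3 - <<'E'
from h import *
plan([((.56,.26,.33),4.1)])
E
```

```text
at [0.2773 0.5599 0.2479] [1.800e+02 4.000e-02 6.366e+01] F [-0.1  0.4 -0.1] w 0.0855 t 0.15
11 [[-13, 35.1, -7.5, 0, 0, 5.4], [-9.7, 36.2, -7.5, 0, 0, 5.4], [-6.2, 37, -7.5, 0, 0, 5.4], [-2.7, 37.4, -7.5, 0, 0, 5.4], [0.9, 37.5, -7.5, 0, 0, 5.4], [4.4, 37.2, -7.5, 0, 0, 5.4], [7.9, 36.6, -7.5, 0, 0, 5.4], [11.3, 35.7, -7.5, 0, 0, 5.4], [14.6, 34.5, -7.5, 0, 0, 5.4], [17.8, 33, -7.5, 0, 0, 5.4], [20.8, 31.1, -7.5, 0, 0, 5.4]]
```

Request:
arm_command(targets=[[-13, 35, -15, 0, 0, 5.4], [-10, 36, -15, 0, 0, 5.4], [-6, 37, -15, 0, 0, 5.4], [-3, 37, -15, 0, 0, 5.4], [1, 37.5, -8, 0, 0, 5.4], [4.5, 37, -8, 0, 0, 5.4], [8, 37, -5, 0, 0, 5.4], [11, 36, -2, 0, 0, 5.4]], grip=100)

```text
clock: 0.95
position: [0.4831, 0.3354, 0.3316]
tool_rot: [3.141, 0.005, 0.339]
force: [0.1, 0.3, -0.2]
grip_width: 0.0854
```

Run:
```python
from h import *
plan([((.56,.26,.33),4.1)])
```

```text
at [0.4831 0.3354 0.3316] [179.96   0.28  19.41] F [ 0.1  0.3 -0.2] w 0.0854 t 0.95
3 [[15.8, 32.2, 0.5, 0, 0.1, 5.1], [18.6, 30.7, 0.5, 0, 0.1, 5.1], [21.3, 28.9, 0.5, 0, 0.1, 5.1]]
```

Request:
arm_command(targets=[[16, 32, 0, 0, 0, 5.1], [18.5, 31, 0, 0, 0, 5.1], [21, 29, 0, 0, 0, 5.1], [0, 0, 0, 0, 0, 0]])

```text
clock: 1.35
position: [0.5649, 0.2509, 0.3318]
tool_rot: [3.138, 0.003, 0.051]
force: [-0.2, 0.2, 0.8]
grip_width: 0.0854
```

Run:
```python
from h import *
import pickle
f=grab('wrist');f['P']=P=cloud(f);pickle.dump(f,open('w1.pkl','wb'));save(f,'w1.png')
x,y,z=P[...,0],P[...,1],P[...,2]
m=(z>.160)&(z<.176)&(abs(x-.5)<.06)&(y>.08)&(y<.4)
print(cv2.minAreaRect((P[m][:,:2]*1000).astype(np.float32)),m.sum(),np.median(z[m]))
plan([((.5525,-.1625,.30),-8.3)])
```

```text
((502.1330261230469, 259.9295654296875), (18.62548065185547, 199.49342346191406), 4.068185806274414) 3647 0.16738963898089487
at [0.5635 0.2531 0.3316] [179.83   0.24   3.17] F [-0.1 -0.3 -0.3] w 0.0852 t 1.4
11 [[-3.1, 37.7, 3, 0, 0, 1.0], [-2.4, 37.7, 3, 0, 0, 1.0], [-1.7, 37.7, 3, 0, 0, 1.0], [-1, 37.8, 3, 0, 0, 1.0], [-0.3, 37.8, 3, 0, 0, 1.0], [0.4, 37.8, 2.9, 0, 0, 1.0], [1, 37.8, 2.9, 0, 0, 1.0], [1.7, 37.8, 2.9, 0, 0, 1.0], [2.4, 37.7, 2.9, 0, 0, 1.0], [3.1, 37.7, 2.9, 0, 0, 1.0], [3.8, 37.6, 2.9, 0, 0, 1.0]]
```

View pics/w1.png

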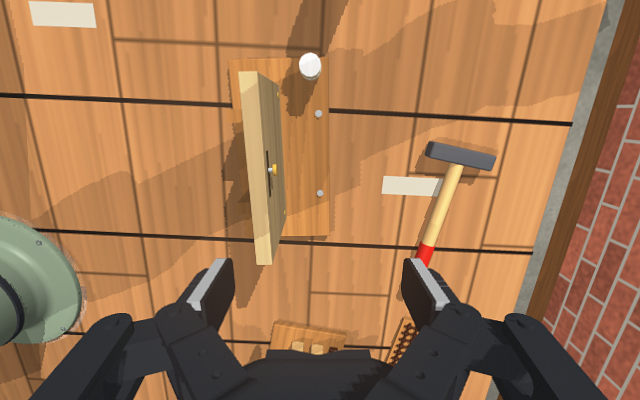

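The wrist view shows the board's face, the dark slot at about (268,150–190) and the brass head at (275,169). I'll locate the stud in the same script as planning the next move.

Run:
```python
from h import *
import pickle
f=pickle.load(open('w1.pkl','rb'));P=f['P'];c=f['color'].astype(int)
sub=np.s_[155:185,262:290]
hsv=cv2.cvtColor(f['color'],cv2.COLOR_RGB2HSV)
m=np.zeros(P.shape[:2],bool);m[sub]=(hsv[sub][...,1]>150)&(hsv[sub][...,2]>110)
v,u=np.nonzero(m);print(len(u),u.min(),u.max(),v.min(),v.max(),u.mean(),v.mean(),np.nanmedian(P[m],0).round(4))
a=np.radians(4.1);ex=np.array([np.cos(a),np.sin(a),0]);ey=np.array([-np.sin(a),np.cos(a),0]);B=np.array([.5023,.260,0])
o=f['C'][:3,3]
def ray(u,v):
    p=cv2.undistortPoints(np.array([[[u,v]]],np.float32),f['K'],np.array(f['D'],float))[0,0];return f['C'][:3,:3]@np.r_[p,1]
for uu,vv,off in ((u.mean(),v.mean(),.0085),(268,151,0),(267,189,0)):
    d=ray(uu,vv);X=o+d*((9e-3+off)-(o-B)@ex)/(d@ex);print('plane',((X-B)@ey).round(4),X.round(4))
    X=o+d*(.15-o[2])/d[2];print('z',((X-B)@ex-.009).round(4),((X-B)@ey).round(4))
save(f,'stud.png',(245,130,305,210),7)
```

```text
219 272 289 155 184 283.9406392694064 168.8675799086758 [0.5178 0.247  0.0138]
plane -0.0085 [0.5204 0.2528 0.0794]
z 0.0173 0.0052
plane 0.0233 [0.5096 0.2839 0.1409]
z 0.0016 0.0245
plane -0.0131 [0.5122 0.2475 0.1633]
z -0.0025 -0.0167
```

View pics/stud.png

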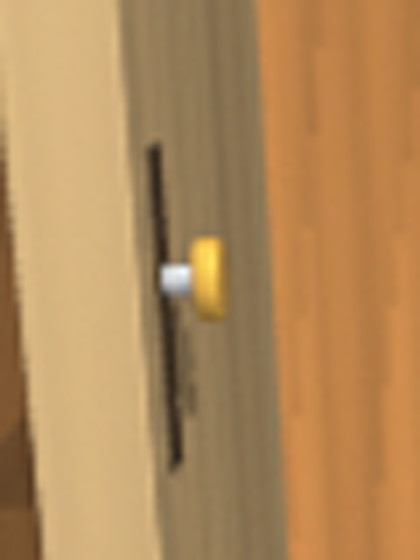

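Request:
arm_command(targets=[[-3, 38, 0, 0, 0, 1], [-2.5, 38, 0, 0, 0, 1], [-2, 38, 0, 0, 0, 1], [-1, 38, 0, 0, 0, 1], [0, 38, 2, 0, 0, 1], [0.5, 38, 2, 0, 0, 1], [1, 38, 3, 0, 0, 1], [2, 38, 3, 0, 0, 1]])

```text
clock: 2.2
position: [0.555, -0.0477, 0.32]
tool_rot: [-3.14, 0.007, -0.063]
force: [0.2, -0.4, 0.9]
grip_width: 0.0855
```

Run:
```python
from h import *
import pickle
f=grab('wrist');f['P']=P=cloud(f);pickle.dump(f,open('w2.pkl','wb'));save(f,'w2.png')
c=f['color'].astype(int);x,y,z=P[...,0],P[...,1],P[...,2]
R=(np.hypot(x-.552,y+.163)<.08)
red=R&(c[...,0]>110)&(c[...,1]<80)&(z>.17)
for l,m in(('red',red),('redtop',red&(z>.19)),('plate',R&(z>.1)&(z<.16)),('all',R&(z>.1))):
    if m.sum()>5: print(l,m.sum(),cv2.minAreaRect((P[m][:,:2]*1000).astype(np.float32)),np.percentile(z[m],[5,50,95]).round(4))
plan([((.5525,-.1625,.30),-8.3)])
```

```text
red 664 ((553.2034912109375, -165.07687377929688), (40.53623962402344, 14.033432006835938), 81.93473052978516) [0.1744 0.1972 0.1985]
redtop 503 ((553.2084350585938, -165.0775604248047), (40.53623962402344, 14.023519515991211), 81.93473052978516) [0.1933 0.1976 0.1986]
plate 342 ((553.1656494140625, -165.41253662109375), (92.78021240234375, 13.989171028137207), 81.8759994506836) [0.1063 0.1477 0.1568]
all 1090 ((553.1668090820312, -165.4139862060547), (92.78020477294922, 14.038003921508789), 81.8656997680664) [0.1199 0.1863 0.1983]
at [ 0.5543 -0.0545  0.3199] [179.9    0.42  -4.02] F [-2.3 -9.5 -2.1] w 0.0853 t 2.25
3 [[2, 35.9, 6.7, 0, 0.1, 1.4], [2.8, 35.9, 6.6, 0, 0.1, 1.4], [3.7, 35.8, 6.6, 0, 0.1, 1.4]]
```

The crop shows the slot from image (266.5,150.6) to (269.6,196.4). The head centre is at (274.3,169.2) and the shank at (269.5,169.5). I'll recompute with those pixels and settle above the grip.

Request:
arm_command(targets=[[2, 36, 3, 0, 0, 1.4], [3, 36, 3, 0, 0, 1.4], [4, 33, 3, 0, 0, 1.4], [0, 0, 0, 0, 0, 0], [0, 0, 0, 0, 0, 0]])

```text
clock: 2.75
position: [0.5531, -0.16, 0.3099]
tool_rot: [3.141, 0.009, -0.139]
force: [-0.1, 0.2, -0.8]
grip_width: 0.0853
```

Run:
```python
from h import *
import pickle
f=pickle.load(open('w1.pkl','rb'))
a=np.radians(4.1);ex=np.array([np.cos(a),np.sin(a),0]);ey=np.array([-np.sin(a),np.cos(a),0]);B=np.array([.5023,.260,0])
o=f['C'][:3,3]
for uu,vv,off in ((274.3,169.2,.0075),(269.5,169.5,.0027),(266.5,150.6,0),(269.6,196.4,0)):
    p=cv2.undistortPoints(np.array([[[uu,vv]]],np.float32),f['K'],np.array(f['D'],float))[0,0];d=f['C'][:3,:3]@np.r_[p,1]
    X=o+d*((9e-3+off)-(o-B)@ex)/(d@ex);print('plane y',((X-B)@ey).round(4),X.round(4))
    X=o+d*(.15-o[2])/d[2];print('z.15: off,y',((X-B)@ex-.009).round(4),((X-B)@ey).round(4))
f=grab('wrist');P=cloud(f);save(f,'w3.png')
c=f['color'].astype(int);x,y,z=P[...,0],P[...,1],P[...,2]
R=(np.hypot(x-.552,y+.163)<.08)
red=R&(c[...,0]>110)&(c[...,1]<80)&(z>.17)
print(red.sum(),cv2.minAreaRect((P[red][:,:2]*1000).astype(np.float32)),np.percentile(z[red],[5,50,95]).round(4))
plan([((.5532,-.165,.30),-8.1),((.5532,-.165,.181),-8.1)])
```

```text
plane y 0.0057 [0.5183 0.2669 0.1536]
z.15: off,y 0.0069 0.005
plane y 0.0059 [0.5136 0.2667 0.1553]
z.15: off,y 0.0018 0.0048
plane y 0.0249 [0.5095 0.2855 0.1497]
z.15: off,y 0.0001 0.0249
plane y -0.0247 [0.513  0.236  0.1515]
z.15: off,y -0.0003 -0.0251
768 ((555.4179077148438, -165.52566528320312), (39.63924026489258, 17.934329986572266), 81.38761901855469) [0.1811 0.1974 0.1987]
at [ 0.553  -0.1601  0.31  ] [179.98   0.49  -7.96] F [-0.7  0.3 -0.6] w 0.0856 t 2.8
1 [[1, 4.9, 10, 0, 0.5, 0.1]]
3 [[0, 0, 39.7, 0, 0, 0.0], [0, 0, 39.7, 0, 0, 0.0], [0, 0, 39.7, 0, 0, 0.0]]
```

Request:
arm_command(targets=[[1, 5, 12, 0, 0.5, 0], [0, 0, 30, 0, 0, 0], [0, 0, 30, 0, 0, 0], [0, 0, 30, 0, 0, 0], [0, 0, 20, 0, 0, 0], [0, 0, 5, 0, 0, 0], [0, 0, 0, 0, 0, 0]])

```text
clock: 3.5
position: [0.5562, -0.1541, 0.1801]
tool_rot: [-3.138, -0.003, -0.122]
force: [0.3, -1.3, 0.9]
grip_width: 0.0855
```

Run:
```python
from h import *
plan([((.5532,-.165,.178),-8.1)])
f=grab('wrist');save(f,'w4.png')
```

```text
at [ 0.5562 -0.1541  0.1801] [-179.78   -0.19   -7.  ] F [ 0.3 -1.3  0.9] w 0.0855 t 3.5
1 [[-1.6, 11.2, 2.1, -0.2, -0.2, 1.1]]
```

View pics/w4.png

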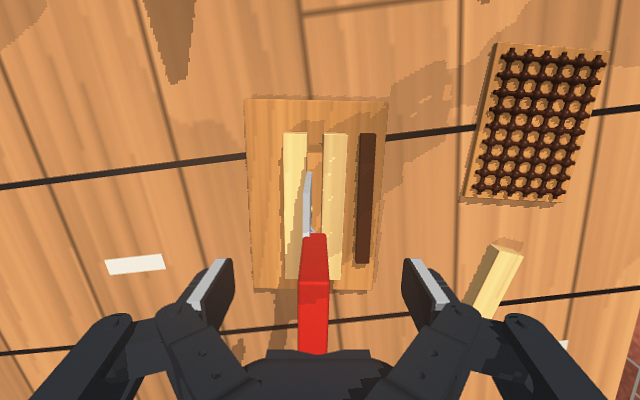

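The block (300–330, 235–350) lies between the open pads and roughly centred. I'll correct the drift and close.

Request:
arm_command(targets=[[-1.6, 11, 2, -0.2, -0.2, 1], [0, 0, 0, 0, 0, 0]])

```text
clock: 3.75
position: [0.5542, -0.1654, 0.1805]
tool_rot: [-3.141, -0.003, -0.14]
force: [-0.4, -1.1, -1.0]
grip_width: 0.0851
```

Run:
```python
from h import *
plan([((.5532,-.165,.178),-8.1)])
```

```text
at [ 0.5542 -0.1654  0.1805] [-1.7999e+02 -1.7000e-01 -8.0200e+00] F [-0.4 -1.1 -1. ] w 0.0851 t 3.75
1 [[-1.1, -0.2, 2.5, 0, -0.2, 0.1]]
```

Request:
arm_command(targets=[[-0.8, 0, 2.5, 0, -0.2, 0], [0, 0, 0, 0, 0, 0], [0, 0, 0, 0, 0, 0], [0, 0, 0, 0, 0, 0], [0, 0, 0, 0, 0, 0], [0, 0, 0, 0, 0, 0], [0, 0, 0, 0, 0, 0], [0, 0, 0, 0, 0, 0]], grip=0, grip_force=30)

```text
clock: 4.55
position: [0.5538, -0.1657, 0.1794]
tool_rot: [-3.141, -0.001, -0.141]
force: [-0.7, -0.1, -0.1]
grip_width: 0.0135
```

Request:
arm_command(targets=[[0, 0, 0, 0, 0, 0], [0, 0, 0, 0, 0, 0], [0, 0, 0, 0, 0, 0]], grip_force=70)

```text
clock: 4.85
position: [0.5539, -0.1657, 0.1795]
tool_rot: [-3.141, -0.001, -0.141]
force: [-0.4, 0.6, 2.7]
grip_width: 0.0132
```

Request:
arm_command(targets=[[0, 0, -5, 0, 0, 0], [0, 0, -10, 0, 0, 0], [0, 0, -15, 0, 0, 0], [0, 0, -15, 0, 0, 0], [0, 0, 0, 0, 0, 0]])

```text
clock: 5.35
position: [0.5535, -0.1656, 0.2274]
tool_rot: [-3.141, -0.0, -0.141]
force: [0.0, -0.4, -3.3]
grip_width: 0.013
```

Run:
```python
from h import *
import pickle
f=pickle.load(open('w1.pkl','rb'));P=f['P'];z=P[...,2]
m=np.zeros(z.shape,bool);m[45:90,290:335]=1;m&=z>.03
q=P[m];t=q[q[:,2]>np.percentile(q[:,2],95)-.008]
r=cv2.minEnclosingCircle((t[:,:2]*1000).astype(np.float32));print('tin',r,np.percentile(q[:,2],[5,50,95]))
a=np.radians(4.1);ex=np.array([np.cos(a),np.sin(a)]);ey=np.array([-np.sin(a),np.cos(a)]);B=np.array([.5023,.260])
d=np.array(r[0])/1000-B;print('tin stand xy',d@ex-.009,d@ey)
plan([((.62,-.1,.30),-4),((.62,.25,.30),4.1)])
```

```text
tin ((547.8885498046875, 381.666015625), 13.606232643127441) [0.03886324 0.05828701 0.05972946]
tin stand xy 0.04517068798920198 0.11809518107921994
at [ 0.5535 -0.1656  0.2274] [-1.7998e+02 -2.0000e-02 -8.0600e+00] F [ 0.  -0.4 -3.3] w 0.013 t 5.35
3 [[18.9, -24.8, -24.2, 0, 0, -1.4], [19.5, -24.3, -24.2, 0, 0, -1.4], [20, -23.8, -24.2, 0, 0, -1.4]]
9 [[-2.7, -38.8, 0, 0, 0, -0.9], [-2.1, -38.8, 0, 0, 0, -0.9], [-1.5, -38.9, 0, 0, 0, -0.9], [-0.9, -38.9, 0, 0, 0, -0.9], [-0.3, -38.9, 0, 0, 0, -0.9], [0.3, -38.9, 0, 0, 0, -0.9], [1, -38.9, 0, 0, 0, -0.9], [1.6, -38.9, 0, 0, 0, -0.9], [2.2, -38.8, 0, 0, 0, -0.9]]
```

Request:
arm_command(targets=[[18, -20, -24, 0, 0, -1.4], [20, -25, -24, 0, 0, -1.4], [20, -25, -20, 0, 0, -1.4], [-2, -38, 0, 0, 0, -0.9], [-2, -38, 0, 0, 0, -0.9], [-1.5, -38, 0, 0, 0, -0.9], [-1, -38, 0, 0, 0, -0.9], [0, -38, 0, 0, 0, -0.9]])

```text
clock: 6.15
position: [0.6205, 0.0905, 0.2961]
tool_rot: [3.14, 0.001, 0.007]
force: [-0.2, -0.5, -3.3]
grip_width: 0.013
```

Request:
arm_command(targets=[[0, -38, 0, 0, 0, -0.9], [1, -38, 0, 0, 0, -0.9], [1.5, -38, 0, 0, 0, -0.9], [2, -30, 0, 0, 0, -0.9], [0, -10, 0, 0, 0, 0], [0, 0, 0, 0, 0, 0], [0, 0, 0, 0, 0, 0]])

```text
clock: 6.85
position: [0.6165, 0.2569, 0.2918]
tool_rot: [3.14, 0.006, 0.08]
force: [0.2, -0.8, -3.2]
grip_width: 0.0129
```

Run:
```python
from h import *
a=np.radians(4.1);ex=np.array([np.cos(a),np.sin(a)]);ey=np.array([-np.sin(a),np.cos(a)]);B=np.array([.5023,.260])
T=lambda off,dy:tuple(B+ex*(.009+off)+ey*(.0052+dy))
zt=.150+.073+.0045
for off in (.06,.03,.007): print(off,T(off,0))
plan([(T(.04,0)+(zt,),4.1)])
f=grab('side');save(f,'s2.png',(225,115,385,235),5)
f=grab('wrist');save(f,'w5.png')
```

```text
0.06 (np.float64(0.5707516273117051), np.float64(0.27012001573019623))
0.03 (np.float64(0.5408284038237768), np.float64(0.26797509240021566))
0.007 (np.float64(0.5178872658163651), np.float64(0.26633065118056387))
at [0.6165 0.2569 0.2918] [179.92   0.34   4.59] F [ 0.2 -0.8 -3.2] w 0.0129 t 6.85
3 [[-21.4, -5.7, 21.6, 0, 0.1, 0.2], [-21.4, -5.6, 21.5, 0, 0.1, 0.2], [-21.5, -5.6, 21.5, 0, 0.1, 0.2]]
```

Request:
arm_command(targets=[[-21, -5.5, 21, 0, 0.1, 0.2], [-21, -5.5, 21, 0, 0.1, 0.2], [-18, -5.5, 20, 0, 0.1, 0.2], [0, 0, 0, 0, 0, 0], [0, 0, 0, 0, 0, 0]])

```text
clock: 7.45
position: [0.556, 0.261, 0.2298]
tool_rot: [3.139, -0.003, 0.058]
force: [1.3, 0.7, -2.6]
grip_width: 0.0134
```

Run:
```python
from h import *
import pickle
a=np.radians(4.1);ex=np.array([np.cos(a),np.sin(a)]);ey=np.array([-np.sin(a),np.cos(a)]);B=np.array([.5023,.260])
T=lambda off,dy:tuple(B+ex*(.009+off)+ey*(.0052+dy))
plan([(T(.04,0)+(.2275,),4.1)])
f=grab('wrist');f['P']=P=cloud(f);pickle.dump(f,open('w6.pkl','wb'))
save(f,'w6.png')
```

```text
at [0.556  0.261  0.2298] [179.87  -0.18   3.34] F [ 1.3  0.7 -2.6] w 0.0134 t 7.45
1 [[-4.8, -8, 2.3, 0.1, -0.2, -0.8]]
```

View pics/w6.png

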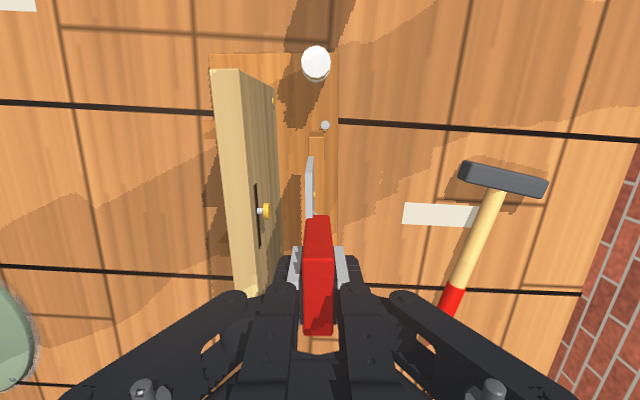

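The block is held in the pads (303–333, 215–335), the plate runs upright ahead of it, and the stud is at (266,210). I'll measure both in the tool frame.

```bash
cat > m.py <<'E'
from h import *
def meas(f,P):
    c=f['color'].astype(int);s=f['s'];R=Ro.from_euler('xyz',s['tool_rot']).as_matrix()
    Q=(P-s['position'])@R*1000
    red=(c[...,0]>110)&(c[...,1]<80)&(abs(Q[...,0])<15)&(abs(Q[...,1])<40)
    q=Q[red];top=q[abs(q[:,2]-np.percentile(q[:,2],3))<3]
    print('redtop tool z',np.median(top[:,2]).round(1),cv2.minAreaRect(top[:,:2].astype(np.float32)))
    pl=(abs(Q[...,0])<14)&(abs(Q[...,1])<70)&(Q[...,2]>25)&(Q[...,2]<100)&~red
    q=Q[pl];print('plate x',np.percentile(q[:,0],[2,50,98]).round(1),'y',np.percentile(q[:,1],[.5,2,50]).round(1),'z',np.percentile(q[:,2],[1,99]).round(1),len(q))
    x,y,z=P[...,0],P[...,1],P[...,2]
    m=(z>.160)&(z<.176)&(abs(x-.5)<.03)&(y>.08)&(y<.4)&~red
    print('board',cv2.minAreaRect((P[m][:,:2]*1000).astype(np.float32)))
    return Q
E
python3 - <<'E'
from m import *
import pickle
f=pickle.load(open('w6.pkl','rb'));P=f['P'];meas(f,P)
a=np.radians(4.1);ex=np.array([np.cos(a),np.sin(a),0]);ey=np.array([-np.sin(a),np.cos(a),0]);B=np.array([.5023,.260,0])
hsv=cv2.cvtColor(f['color'],cv2.COLOR_RGB2HSV).astype(int)
sub=hsv[198:224,256:276];m=(sub[...,1]>190)&(sub[...,2]>140);v,u=np.nonzero(m);print(len(u),u.min(),u.max(),v.min(),v.max())
u=u.mean()+256;v=v.mean()+198
o=f['C'][:3,3];p=cv2.undistortPoints(np.array([[[u,v]]],np.float32),f['K'],np.array(f['D'],float))[0,0];d=f['C'][:3,:3]@np.r_[p,1]
X=o+d*(.0165-(o-B)@ex)/(d@ex);print(u,v,'plane y',((X-B)@ey).round(4),X.round(4))
X=o+d*(.15-o[2])/d[2];print('z.15: off,y',((X-B)@ex-.009).round(4),((X-B)@ey).round(4))
E
```

```text
redtop tool z -18.0 ((0.5100679397583008, -0.067657470703125), (13.530706405639648, 40.66842269897461), 0.6210023760795593)
plate x [-6.6 -2.1  4.8] y [-59.6 -59.2 -35.4] z [28.9 96.4] 1442
board ((500.7713623046875, 279.1579895019531), (19.015525817871094, 160.42430114746094), 3.850276231765747)Traceback (most recent call last):
  File "<stdin>", line 6, in <module>
    return umr_minimum(a, axis, None, out, keepdims, initial, where)
ValueError: zero-size array to reduction operation minimum which has no identity
```

Run:
```python
from h import *
import pickle
f=pickle.load(open('w6.pkl','rb'))
c=f['color'][200:222,254:276].astype(int);m=(c[...,0]-c[...,2]>75)&(c[...,0]>150);v,u=np.nonzero(m);print(len(u),u.min()+254,u.max()+254,v.min()+200,v.max()+200)
u=(u.min()+u.max())/2+254;v=(v.min()+v.max())/2+200
a=np.radians(4.0);ex=np.array([np.cos(a),np.sin(a),0]);ey=np.array([-np.sin(a),np.cos(a),0]);B=np.array([.5023,.260,0])
o=f['C'][:3,3];p=cv2.undistortPoints(np.array([[[u,v]]],np.float32),f['K'],np.array(f['D'],float))[0,0];d=f['C'][:3,:3]@np.r_[p,1]
X=o+d*(.0165-(o-B)@ex)/(d@ex);print(u,v,'plane y',((X-B)@ey).round(4),X.round(4))
X=o+d*(.15-o[2])/d[2];print('z.15: off,y',((X-B)@ex-.009).round(4),((X-B)@ey).round(4))
for off in (.035,.022,.012):plan([(tuple((B+ex*(.009+off)+ey*.0052)[:2])+(.228,),4.0)])
```

```text
124 263 270 202 218
266.5 210.0 plane y 0.0049 [0.5184 0.2661 0.1503]
z.15: off,y 0.0074 0.0048
at [0.5559 0.261  0.2297] [ 1.7987e+02 -1.6000e-01  3.3400e+00] F [ 0.4  0.4 -3.5] w 0.0131 t 7.5
1 [[-9.7, -7.8, 1.7, 0.1, -0.2, -0.7]]
at [0.5559 0.261  0.2297] [ 1.7987e+02 -1.6000e-01  3.3400e+00] F [ 0.4  0.4 -3.5] w 0.0131 t 7.5
1 [[-22.7, -7.7, 1.7, 0.1, -0.2, -0.7]]
at [0.5559 0.261  0.2297] [ 1.7987e+02 -1.6000e-01  3.3400e+00] F [ 0.4  0.4 -3.5] w 0.0131 t 7.5
1 [[-32.7, -7.5, 1.6, 0.1, -0.2, -0.7]]
```

Request:
arm_command(targets=[[-9, -4, 1, 0.1, -0.2, -0.4], [-9, -3.5, 0.7, 0, 0, -0.3], [0, 0, 0, 0, 0, 0], [0, 0, 0, 0, 0, 0]])

```text
clock: 7.9
position: [0.5379, 0.2669, 0.2295]
tool_rot: [-3.141, -0.002, 0.069]
force: [-0.3, 0.7, -2.8]
grip_width: 0.0128
```

```bash
cat >> h.py <<'E'
def at(off,z=.228,dy=.005,yaw=4.0):
    a=np.radians(4.0);ex=np.array([np.cos(a),np.sin(a)]);ey=np.array([-np.sin(a),np.cos(a)]);B=np.array([.5023,.260])
    s=bot.observe();d=np.array(s['position'])[:2]-B
    print('stand off',round(1000*(d@ex-.009),2),'dy',round(1000*(d@ey),2))
    plan([(tuple(B+ex*(.009+off)+ey*dy)+(z,),yaw)])
E
python3 -c "
from h import *
at(.020)"
```

```text
stand off 26.96 dy 4.4
at [0.5379 0.2669 0.2295] [-1.7997e+02 -9.0000e-02  3.9800e+00] F [-0.3  0.7 -2.8] w 0.0128 t 7.9
1 [[-7, -0.6, 1.5, 0, -0.1, 0]]
```

Request:
arm_command(targets=[[-5, -0.6, 1.5, 0, -0.1, 0], [-3, 0, 0.5, 0, 0, 0], [0, 0, 0, 0, 0, 0], [0, 0, 0, 0, 0, 0]])

```text
clock: 8.3
position: [0.5294, 0.2669, 0.2276]
tool_rot: [-3.141, -0.0, 0.069]
force: [-0.0, 0.5, -2.5]
grip_width: 0.0131
```

```bash
python3 -c "
from h import *
at(.012)"
```

```text
stand off 18.56 dy 5.01
at [0.5294 0.2669 0.2276] [-1.7996e+02 -1.0000e-02  3.9700e+00] F [-0.   0.5 -2.5] w 0.0131 t 8.3
1 [[-6.6, 0, -0.4, 0, 0, 0]]
```

Request:
arm_command(targets=[[-2, 0, -0.4, 0, 0, 0], [-2, 0, 0, 0, 0, 0], [-2, 0, 0, 0, 0, 0], [0, 0, 0, 0, 0, 0]])

```text
clock: 8.7
position: [0.5232, 0.2663, 0.228]
tool_rot: [-3.141, -0.0, 0.069]
force: [0.2, 0.1, -2.6]
grip_width: 0.013
```

```bash
python3 -c "
from h import *
at(.007)"
```

```text
stand off 12.26 dy 4.84
at [0.5232 0.2663 0.228 ] [-1.7997e+02 -2.0000e-02  3.9500e+00] F [ 0.2  0.1 -2.6] w 0.013 t 8.7
1 [[-5.3, -0.2, 0, 0, 0, 0]]
```

No contact force with the back plane about 5 mm off the face, so the head is inside the opening. I'll continue to flat.

Request:
arm_command(targets=[[-2, 0, 0, 0, 0, 0], [-1.5, 0, 0, 0, 0, 0], [-1, 0, 0, 0, 0, 0], [0, 0, 0, 0, 0, 0]])

```text
clock: 9.1
position: [0.5183, 0.266, 0.228]
tool_rot: [-3.141, -0.0, 0.069]
force: [-0.7, 0.0, -2.5]
grip_width: 0.0132
```

```bash
python3 -c "
from h import *
at(.007)"
```

```text
stand off 7.34 dy 4.88
at [0.5183 0.266  0.228 ] [-1.7997e+02 -2.0000e-02  3.9500e+00] F [-0.7  0.  -2.5] w 0.0132 t 9.1
1 [[-0.3, -0.1, 0, 0, 0, 0]]
```

Feel for the board.

Request:
arm_command(targets=[[-0.6, 0, 0, 0, 0, 0], [-0.6, 0, 0, 0, 0, 0]])

```text
clock: 9.3
position: [0.5173, 0.2659, 0.2281]
tool_rot: [-3.141, -0.001, 0.069]
force: [2.7, -0.2, -3.3]
grip_width: 0.0128
```

Request:
arm_command(targets=[[-0.5, 0, 0, 0, 0, 0], [-0.4, 0, 0, 0, 0, 0]])

```text
clock: 9.5
position: [0.5171, 0.2659, 0.2282]
tool_rot: [-3.141, -0.003, 0.069]
force: [4.2, 0.5, -5.0]
grip_width: 0.0129
```

Contact with the board at about 4 N, panel flat. Now I'll slide down in small steps.

Request:
arm_command(targets=[[0.2, 0, 2.5, 0, 0, 0], [0, 0, 2.5, 0, 0, 0], [0, 0, 2, 0, 0, 0], [0, 0, 0, 0, 0, 0]])

```text
clock: 9.9
position: [0.5173, 0.2659, 0.2207]
tool_rot: [-3.141, -0.003, 0.069]
force: [2.0, -0.1, -3.4]
grip_width: 0.0128
```

```bash
python3 -c "
from h import *
at(.0062,.210)"
```

```text
stand off 6.33 dy 4.89
at [0.5173 0.2659 0.2207] [-1.7995e+02 -1.5000e-01  3.9500e+00] F [ 2.  -0.1 -3.4] w 0.0128 t 9.9
1 [[-0.2, -0.1, 10.7, -0.1, -0.1, 0]]
```

Request:
arm_command(targets=[[0, 0, 2, 0, 0, 0], [0, 0, 1.5, 0, 0, 0], [0, 0, 0, 0, 0, 0]])

```text
clock: 10.2
position: [0.5173, 0.2659, 0.217]
tool_rot: [-3.141, -0.003, 0.069]
force: [2.8, -0.0, -3.2]
grip_width: 0.0133
```

Request:
arm_command(targets=[[0, 0, 1.5, 0, 0, 0], [0, 0, 1.5, 0, 0, 0], [0, 0, 0, 0, 0, 0]])

```text
clock: 10.5
position: [0.5173, 0.2659, 0.2141]
tool_rot: [-3.14, -0.003, 0.069]
force: [1.6, -0.2, -2.6]
grip_width: 0.0133
```

Request:
arm_command(targets=[[0, 0, 1.5, 0, 0, 0], [0, 0, 1, 0, 0, 0], [0, 0, 0, 0, 0, 0]])

```text
clock: 10.8
position: [0.5173, 0.266, 0.2114]
tool_rot: [-3.14, -0.003, 0.069]
force: [1.7, -0.1, -0.7]
grip_width: 0.0135
```

Request:
arm_command(targets=[[0, 0, 1, 0, 0, 0], [0, 0, 1, 0, 0, 0]])

```text
clock: 11.0
position: [0.5173, 0.266, 0.2094]
tool_rot: [-3.14, -0.003, 0.069]
force: [-0.5, -1.1, 2.8]
grip_width: 0.0133
```

The ramp is being felt. I'll push on until the hard stop.

Request:
arm_command(targets=[[0, 0, 1, 0, 0, 0], [0, 0, 1, 0, 0, 0]])

```text
clock: 11.2
position: [0.5176, 0.2662, 0.2083]
tool_rot: [-3.139, -0.003, 0.069]
force: [-4.4, -3.4, 18.7]
grip_width: 0.0129
```

Request:
arm_command(targets=[[0, 0, 1, 0, 0, 0]])

```text
clock: 11.3
position: [0.5177, 0.2662, 0.2082]
tool_rot: [-3.139, -0.004, 0.069]
force: [-4.8, -2.9, 20.4]
grip_width: 0.013
```

Request:
arm_command(targets=[[0, 0, 1, 0, 0, 0]])

```text
clock: 11.4
position: [0.5179, 0.2661, 0.2082]
tool_rot: [-3.138, -0.004, 0.068]
force: [-4.7, -2.9, 20.3]
grip_width: 0.0134
```

Run:
```python
from m import *
import pickle
f=grab('wrist');P=cloud(f);meas(f,P);save(f,'w7.png')
c=f['color'].astype(int);at(.0062,.208)
f=grab('side');P=cloud(f);save(f,'s3.png',(215,105,335,195),6)
```

```text
redtop tool z -18.1 ((0.5149064064025879, -0.11426353454589844), (13.546693801879883, 40.43081283569336), 0.6438097357749939)
plate x [-13.7  -7.5   4.5] y [-69.3 -67.7 -37.3] z [29.2 95.4] 2901
board ((503.89105224609375, 267.70123291015625), (22.730745315551758, 184.21923828125), 4.244980335235596)
stand off 6.95 dy 5.01
at [0.5179 0.2661 0.2082] [-179.81   -0.25    3.92] F [-4.5 -3.2 19.1] w 0.0132 t 11.45
1 [[-0.8, 0, 0.2, -0.2, -0.2, -0.1]]
```

View pics/w7.png

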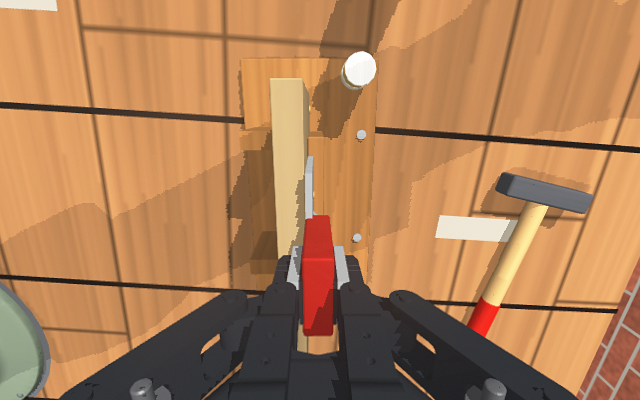

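No slip in the grip (block top still at tool z -18.1), and the panel travelled about 20 mm to a hard stop. I'll relax the load, then release.

Request:
arm_command(targets=[[-0.7, 0, 0.3, -0.2, -0.2, 0], [-0.4, 0, 0, 0, 0, 0], [0, 0, -0.3, 0, 0, 0]])

```text
clock: 11.8
position: [0.5173, 0.2661, 0.2089]
tool_rot: [-3.141, -0.002, 0.068]
force: [1.2, -0.2, -3.7]
grip_width: 0.0134
```

Request:
arm_command(targets=[[0, 0, -0.2, 0, 0, 0], [0, 0, 0, 0, 0, 0]])

```text
clock: 12.0
position: [0.5173, 0.2661, 0.2089]
tool_rot: [-3.141, -0.002, 0.068]
force: [1.7, -0.2, 3.0]
grip_width: 0.0131
```

It rose 0.7 mm on relaxing. I'll press home again and release from there.

Request:
arm_command(targets=[[-0.2, 0, 1, 0, 0, 0], [-0.2, 0, 1, 0, 0, 0]])

```text
clock: 12.2
position: [0.5174, 0.2662, 0.2083]
tool_rot: [-3.14, -0.004, 0.068]
force: [-3.4, -3.1, 20.3]
grip_width: 0.0129
```

Request:
arm_command(targets=[[-0.3, 0, 0.6, 0, 0, 0], [-0.3, 0, 0.4, 0, 0, 0]])

```text
clock: 12.4
position: [0.5173, 0.266, 0.2086]
tool_rot: [-3.139, -0.005, 0.068]
force: [2.0, -1.6, 5.2]
grip_width: 0.0133
```

Request:
arm_command(targets=[[0, 0, 0, 0, 0, 0], [0, 0, 0, 0, 0, 0], [0, 0, 0, 0, 0, 0], [0, 0, 0, 0, 0, 0], [0, 0, 0, 0, 0, 0], [0, 0, 0, 0, 0, 0]], grip=60)

```text
clock: 13.0
position: [0.5163, 0.266, 0.2079]
tool_rot: [-3.14, -0.002, 0.067]
force: [-0.3, 0.5, 0.2]
grip_width: 0.0508
```

Run:
```python
from m import *
f=grab('wrist');P=cloud(f);meas(f,P);at(.0062,.208)
c=f['color'].astype(int);z=P[...,2];r=(c[...,0]>110)&(c[...,1]<80)&(z>.17)&(P[...,1]>.2)&(P[...,1]<.33)
print('red z',np.percentile(z[r],[50,90,97]))
```

```text
redtop tool z -19.0 ((1.510580062866211, 0.06633377075195312), (13.921140670776367, 40.71455001831055), 0.22329941391944885)
plate x [-13.8  -8.1   5.3] y [-69.3 -67.6 -30.7] z [28.2 94.2] 3806
board ((503.49163818359375, 268.6533508300781), (22.302345275878906, 181.9847412109375), 4.064452171325684)
stand off 5.34 dy 5.0
at [0.5163 0.266  0.2078] [-1.7989e+02 -1.4000e-01  3.8600e+00] F [-0.5  0.7 -0.2] w 0.0509 t 13.05
1 [[0.9, 0, -0.2, -0.1, -0.1, -0.1]]
red z [0.22647133 0.2273886  0.22778232]
```

Released. I'll retreat straight up and look.

Request:
arm_command(targets=[[0.9, 0, -3, 0, 0, 0], [0, 0, -15, 0, 0, 0], [0, 0, -30, 0, 0, 0], [0, 0, -30, 0, 0, 0], [0, 0, -20, 0, 0, 0], [0, 0, 0, 0, 0, 0], [0, 0, 0, 0, 0, 0]])

```text
clock: 13.75
position: [0.517, 0.2655, 0.3101]
tool_rot: [-3.14, -0.002, 0.067]
force: [0.6, 0.7, -0.4]
grip_width: 0.0512
```

Run:
```python
from m import *
f=grab('wrist');P=cloud(f);save(f,'w8.png',(200,20,480,230),2.8);print(f['s']['position'],f['s']['tool_rot'])
c=f['color'].astype(int);z=P[...,2];r=(c[...,0]>110)&(c[...,1]<80)&(z>.17)&(P[...,1]>.2)&(P[...,1]<.33)
t=r&(z>.222);print('red z',np.percentile(z[r],[50,90,97]),cv2.minAreaRect((P[t][:,:2]*1000).astype(np.float32)))
bt=(z>.160)&(z<.172)&(abs(P[...,0]-.502)<.006)&(abs(P[...,1]-.27)<.1);print('board top z',np.median(z[bt]))
```

```text
[0.51698811 0.26548309 0.31009669] [-3.14037857e+00 -1.67061513e-03  6.69627129e-02]
red z [0.2265463  0.22751064 0.22796067] ((547.0615234375, 267.7955017089844), (72.17510223388672, 39.520938873291016), 3.3676772117614746)
board top z 0.1675704213886145
```

View pics/w8.png

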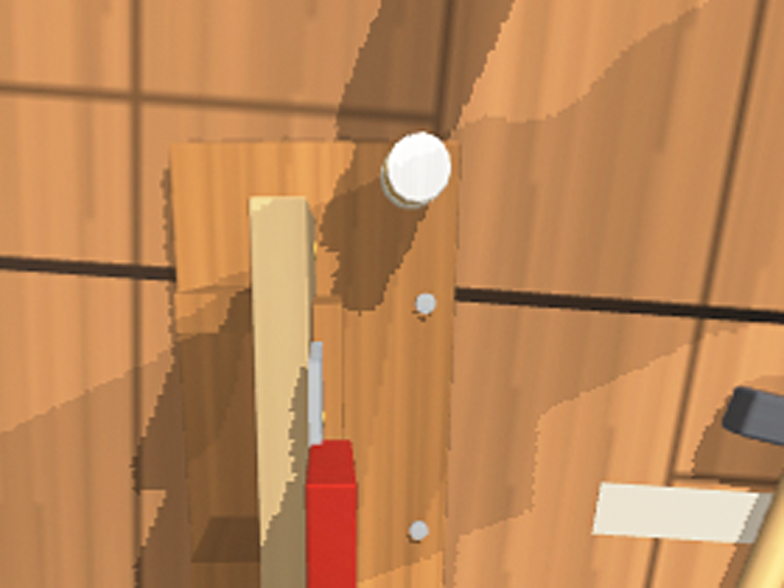

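The panel hangs flat on the board. The block top is about 59.5 mm above the board's top edge (60 expected when home), and the tin is undisturbed. As a last seating check I'll press the block's top gently with shut fingers.

Request:
arm_command(targets=[[0, 0, 15, 0, 0, 0], [0, 0, 15, 0, 0, 0], [0, 0, 8, 0, 0, 0], [0, 0, 0, 0, 0, 0], [0, 0, 0, 0, 0, 0], [0, 0, 0, 0, 0, 0]], grip=0, grip_force=20)

```text
clock: 14.4
position: [0.5164, 0.265, 0.2684]
tool_rot: [3.141, 0.001, 0.067]
force: [-0.3, -0.5, -0.0]
grip_width: -0.0001
```

```bash
python3 -c "
from h import *
at(.0062,.246)"
```

```text
stand off 5.44 dy 3.98
at [0.5164 0.265  0.2684] [1.7995e+02 8.0000e-02 3.8200e+00] F [-0.3 -0.5 -0. ] w -0.0001 t 14.4
1 [[0.8, -1, 22.4, 0.1, 0.1, -0.2]]
```

Request:
arm_command(targets=[[0.5, -1, 12, 0, 0, 0], [0, 0, 8, 0, 0, 0], [0, 0, 0, 0, 0, 0]])

```text
clock: 14.7
position: [0.5171, 0.2663, 0.2474]
tool_rot: [3.141, 0.0, 0.067]
force: [-0.5, 0.4, -0.1]
grip_width: -0.0003
```

Request:
arm_command(targets=[[0, 0, 1.5, 0, 0, 0], [0, 0, 1, 0, 0, 0]])

```text
clock: 14.9
position: [0.5171, 0.2662, 0.2446]
tool_rot: [3.141, 0.001, 0.067]
force: [-0.4, 0.1, 2.0]
grip_width: -0.0001
```

Request:
arm_command(targets=[[0, 0, 1, 0, 0, 0]])

```text
clock: 15.0
position: [0.5173, 0.2664, 0.2441]
tool_rot: [-3.141, -0.0, 0.067]
force: [-1.6, 0.1, 14.1]
grip_width: 0.0001
```

The contact is immediately stiff (14 N within 0.5 mm), so the panel is at its hard stop. I'll retract and hand in.

Request:
arm_command(targets=[[0, 0, -5, 0, 0, 0], [0, 0, -20, 0, 0, 0], [0, 0, -30, 0, 0, 0], [0, 0, -30, 0, 0, 0], [0, 0, 0, 0, 0, 0], [0, 0, 0, 0, 0, 0]])

```text
clock: 15.6
position: [0.5173, 0.2661, 0.3336]
tool_rot: [-3.141, -0.001, 0.066]
force: [-1.1, -0.5, -0.2]
grip_width: 0.0
```

Run:
```python
from m import *
f=grab('wrist');P=cloud(f);c=f['color'].astype(int);z=P[...,2];r=(c[...,0]>110)&(c[...,1]<80)&(z>.17)&(abs(P[...,1]-.265)<.04)&(abs(P[...,0]-.517)<.02)
print('red z',np.percentile(z[r],[50,90,97]),P[r&(z>.223)].mean(0))
s=bot.observe();print(s['position'],s['force'],s['clock'])
print(bot.job_done())
```

```text
red z [0.22662236 0.227536   0.22785864] [0.51783395 0.26684353 0.22677288]
[0.51749625 0.26610332 0.3336876 ] [ 0.44546994  0.02592868 -0.40902288] 15.65
the job is handed in; nothing more can be done
None
```

The panel is hanging on the stand's stud, fully home, released, and the job is handed in at 15.7 s. I lifted it from the rack, passed the keyhole over the stud head without contact force until it lay flat on the board at about 4 N. I then slid it down about 20 mm over the ramp to a hard stop; the highest push there was about 23 N.

- **Seated:** after release, pressing the block's top with shut fingers was stiff at once (2 to 14 N within 0.5 mm). The block top is about 59–60 mm above the board's top edge, against 60 mm expected.
- **Slide length:** I measured about 20 mm rather than the nominal 18. I put this down to starting slightly high in the opening; there was no visible slip in the grip.
- **Small rise on unloading:** the panel sat about 0.5 mm higher after the 20 N push was relaxed than under it. I took this as elastic give; its height read the same in the last picture.
- **Everything else:** the tin looked undisturbed in the last picture I viewed. I did not check the other bystanders individually, but no unexpected contact forces were reported. The last readings showed the arm clear of the panel with no force on it.

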